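# Set the lap collar on the spindle flat of a graver hone and hold it for the key

## Robot

A 6-joint arm with a two-finger parallel gripper is mounted at the origin on the work surface. World frame = base frame: x ahead of the robot, y to its left, z up, the work surface at z = 0. Lengths are in m, angles in rad, forces in N, time in s.
With the tool pointing down it reaches from about 0.275 to 0.75 m from the base axis. Payload 10.2 kg.
Tool frame: the origin (TCP) lies midway between the tips of the shut fingers; the grasp point (between the pads) lies 19 mm behind it; z points along the fingers, y is the line along which they close (so a half turn about z gives the same grasp; the last joint's range is limited). The gripper opens to 85 mm and grips with 20 to 120 N. Pads are 22 mm wide; open, the fingers measure 114 mm over their backs; the gripper's body (76 mm by 85 mm) begins 54 mm behind the grasp point. The pads swing forward as they close: fully open they stand 13 mm farther back than shut.
Start: joints at [1.02, 0.313, 1.498, -0, 1.331, -0.223], TCP at [0.169, 0.497, 0.231] pointing down, gripper open.
Joint ranges: [-2.94, 2.94], [-0.97, 2.17], [0.19, 2.56], [-1.23, 4.37], [0.02, 3.11], [-2.88, 2.88]. Speed limits (rad/s): [2.39, 2.39, 3.01, 3.14, 3.14, 3.14].

## Interface

Orientations are given as a unit quaternion [w, x, y, z].
In Python, from workcell import observe, snapshot, close_job, boxes_of, trace gives the robot as it stands.
- The arm moves only by the tool send_path, called after "Request:" by a JSON object that holds its "fn" and its "kwargs". Schema: {"type":"object","properties":{"segments":{"type":"array","items":{"type":"object","properties":{"tx":{"type":"number"},"ty":{"type":"number"},"tz":{"type":"number"},"ax":{"type":"number"},"ay":{"type":"number"},"az":{"type":"number"}},"additionalProperties":false},"minItems":1,"maxItems":5},"jaw":{"type":"number"},"grip_n":{"type":"number"},"only":{"type":"string"},"quiet":{"type":"boolean"},"lines":{"type":"string"}},"required":["segments"],"additionalProperties":false}. segments is a list of rows, 1 to 5 of them, each an object with the fields tx, ty, tz (the shift in normalised numbers (1 is 40 cm)), ax, ay, az (a rotation vector in shares of pi rad (1.0 is pi rad)); a field left out counts as zero; each row is the pose to reach, as a shift and turn from the pose commanded when the call began, along the tool's axes at that moment; what a row does not reach only later rows make up. A row lasts 1/12 s, in which the tool goes at most 0.0417 m and 0.125 rad, less where a joint would pass 70% of its speed; a pose out of reach is approached as far as the arm can. jaw is the opening from 0.0 (shut) to 1.0 (fully open), set as the call begins (left out keeps the last). The fingers move at their own pace and stop on an object; grip_n is the grip in N (left out, the last holds). Time passes only in rows, so rows that do not move let the fingers close. The tool returns the time, the measured TCP pose, the force, the opening and the grip force at its end. only (a regular expression) keeps the lines of the reply that match it, lines (a string "A,B") keeps lines A to B, and quiet returns only ok. Shift and turn numbers lie between -1 and 1, and a call with a number outside is refused. Input that does not fit is refused with a message, and nothing moves.
- observe(): the state, without advancing time (a new reading comes with each control period).
- snapshot(name): name is "side" or "top" or "wrist"; returns a dict with "pixels" (400x640x3 uint8, red, green, blue), "z_map" (400x640 float32, m along the optical axis (not along the pixel's ray), 0 where there is no reading), "fx", "fy", "cx", "cy" (pixels), "rvec" (rotation vector, rad) and "tvec" (3), from world to camera coordinates, as OpenCV has them. Camera axes: x right, y down, z forward; pixel columns grow to the right and rows downward; lengths in m; the calibration is good to about 2 mm. A picture is of the moment at which its call begins.
- close_job(): hands the job in; it is judged then, once.
Trained networks look in a picture, given as the dict that the camera call returned (one of the last four; its "shot" number tells which), for a name from the list of things; names that differ only in an ending like _2 or _b are one class to them, and where a whole thing is asked for, a point or a joint stands for the part that bears it (a point fixed in the world has none). Each returns a list of dicts, best first, with "p" (0 to 1); they miss things now and then, are a little off and sometimes report something else, mostly with a low value. They report only what shows in the picture. A call takes as long as a camera call.
- boxes_of(picture, target): "bbox" ([left, top, right, bottom] in pixels, round what is visible of it).
- trace(picture, target): "pixels" (400x640 bool, what is visible of it) and "bbox" ([left, top, right, bottom] in pixels, round what is visible of it).
The state is a dict: "t": time; "qpos": joint angles; "joint_velocities": joint speeds; "tau": joint torques, N m; "tool_pos": TCP position; "eef_rot": TCP orientation; "ft_force": force on the tool from outside, world axes, zero at the start; "wrist_torque": the same for the moment, N m; "width": opening from 0.0 (shut) to 1.0 (fully open); "grasp_force": force on a finger pad.
Only numpy, scipy, OpenCV 4.12 (cv2) and the standard library are available. Lean on these libraries where they do the work, as an engineer would, in place of code of your own. Each camera call takes 0.05 s, during which the arm holds its last target. There are 200 camera calls.

## Task

The collar that keeps the ceramic lap on this graver-sharpening hone has to go back on. First feel the bare end of the spindle between your fingers for its flat and turn the spindle until the flat faces the front of the hone (the side with the speed knob); then take the collar with the socket screw, slide it down the spindle with its screw to the front, so that the screw's point runs on the flat, until it sits on the lap, and finish while still holding it there, pressed lightly down, so that I can tighten the screw. Go gently: pushing the collar hard cracks the ceramic lap; and leave everything else on the bench where it is.

Things in the scene. Friction and masses are not known exactly. Their poses are not given: they have to be found in the camera images.
- hone: Hone for sharpening gravers, fixed on the bench: grey case 240 x 210 mm, aluminium deck 93 mm above the bench, vertical spindle. Origin on the bench surface, on the spindle axis; x points to the hone's FRONT (edge with speed knob and switch, roughly away from the robot), y to its left, z up. A 22 mm high splash guard (78 mm from the axis, top 115 mm above the bench) runs round the back half
- speed_knob (a point): Top centre of the black speed knob (26 mm diameter), on the deck at the front edge, 110 mm in front of the spindle axis and 45 mm to its left. Axes as the hone's
- post_top (a point): Top of the 12 mm steel fixture post at the hone's back left corner, 86 mm behind and 86 mm left of the axis, 173 mm above the bench. Axes as the hone's. Keep clear of it
- spindle_tip (a point): Top end of the bare steel spindle, on its axis, 159 mm above the bench; axes as the hone's (does not turn). It stands 46 mm above the lap: 16 mm diameter, one flat along the whole length, 4.5 mm from the axis; top 2.5 mm chamfered. Flat pads square across the flat close to 12.5 mm; theta off square to 8 + 8*cos(56 deg - theta) mm; over 56 deg off to 16 mm
- spindle_turn (a point): Point on the axis half way down the bare spindle end, 136 mm above the bench (the rules' spindle_flat is the flat's middle at this height, 4 mm off the axis). Spindle and lap turn together, no end stops, drag 0.03 N m, and stay where left. At the start the flat faces 1.0 to 2.3 rad counter-clockwise (from above) of the front; its angle is not reported: feel it or see it. Axes as the hone's
- lap_seat (a point): Fixed point on the spindle axis in the upper face of the white ceramic lap (125 mm diameter, 10 mm thick), 113 mm above the bench, where the collar's underside has to sit; axes as the hone's
- collar: Plain aluminium shaft collar lying flat on the slate, 40 mm outside diameter, 20 mm high, 17.5 mm bore, 40 to 85 g. Origin at the centre of its underside, z up, x to its one radial socket screw. Grip it across y, beside the screw, pads over its full height
- collar_screw (a point): Centre of the outer end of the collar's screw head (9 mm diameter), 27.5 mm from the collar's axis, 10 mm above its underside. The screw's 4 mm thick point stands into the bore to 5.5 mm from the axis: the collar passes down the spindle only with it over the flat (within about 20 deg; a bit more and it drags the spindle round; elsewhere it stops, underside 10 mm below the tip)
- slate: Black slate plate, fixed, 220 x 260 x 8 mm, upper face 8 mm above the bench; origin at the centre of its underside. Collar, spacer, blank and scriber lie on it
- spacer: Plain aluminium spacer ring WITHOUT a screw, 44 mm outside, 19 mm bore, 10 mm high, lying flat on the slate. Not needed
- blank: Brass engraving blank 50 x 36 x 4 mm lying on the slate. Not needed
- scriber: Steel scriber, 8 mm square bar, 125 mm long, lying near the slate's far edge. Not needed
- graver1: Graver with a dark wooden mushroom handle (27 mm thick) and a steel blade, 130 mm long, lying on the bench. Not needed
- graver2: Shorter graver, same kind, 115 mm long, on the bench. Not needed
- tin: Round metal tin with a cork pad, 76 mm diameter, 36 mm high, on the bench. Not needed
- loupe: Black eye loupe, 34 mm diameter, 28 mm high, standing on the bench between robot, slate and hone. Not needed
- hexkey: Small L-shaped hex key, 75 x 27 mm, 5 mm thick, on the bench. Left for the worker, not needed by the robot

How it is judged:
On the way, in this order (a step that is already met when the one before it is completed fails the run):
1. the fingers hold the bare spindle end with its flat turned to the front of the hone (within 20 deg) (x of spindle_flat in the frame of hone above 0.003 m and y of spindle_flat in the frame of hone between -0.0014 and 0.0014 m and contact force between the fingers and hone above 1 N and horizontal distance between the grasp point and spindle_tip below 0.015 m and height (world z) of the grasp point below 0.185 m), for 0.1 s.
2. the collar goes down the spindle with its screw towards the front: its point has passed the spindle's tip and runs on the flat (horizontal distance between collar and spindle_tip below 0.003 m and z of collar in the frame of lap_seat between 0.008 and 0.03 m and x of collar_screw in the frame of hone above 0.02 m and y of collar_screw in the frame of hone between -0.007 and 0.007 m), for 0.05 s.
At the end, for the whole second after the job is handed in: Collar on the spindle, underside within 2 mm of the lap, level within 3.5 deg, flat (27 deg) and screw (15 deg) facing front, at rest, held by the fingers (over 2 N) and pressed on with over 1 N; never pushed over 30 N; bystanders within 25 mm of their places (horizontal distance between collar and lap_seat below 0.003 m and z of collar in the frame of lap_seat below 0.002 m and angle between collar's own z axis and vertical below 0.06 rad and x of collar_screw in the frame of hone above 0.02 m and y of collar_screw in the frame of hone between -0.007 and 0.007 m and x of spindle_flat in the frame of hone above 0.003 m and y of spindle_flat in the frame of hone between -0.0018 and 0.0018 m and contact force between the fingers and collar above 2 N and contact force between collar and lap above 1 N and linear speed of collar below 0.01 m/s); the arm keeps its last pose, push and grip.
It fails at once if the collar is pushed on the ceramic lap with more than 30 N (contact force between collar and lap above 30 N).
It fails at once if another thing on the bench is moved from its place by more than 25 mm (distance of any of spacer, blank, scriber, graver1, graver2, tin, loupe, hexkey from where it was at the start of the episode above 0.025 m).
It also fails if it takes over 72 s, if anything falls off the work surface, if the arm or the gripper's body presses on something with over 40 N, if the wrist force passes 120 N, or if a joint passes its speed limit or range.

## Working session

There is one attempt and no reset: what is moved stays moved. The work goes in short steps, Python scripts to look and compute and a tool call to move; the robot and the scene stay as the last step left them, time stands still between calls to the robot, and variables do not carry over. Pictures are saved under pics/ and viewed, at most 10 in all, crops included, and the job is handed in when it is done.

```bash
mkdir -p pics; cat > h.py <<'E'
import numpy as np, cv2
from workcell import observe, snapshot, close_job, boxes_of, trace
from scipy.spatial.transform import Rotation as R
def cloud(s):
    v,u=np.mgrid[0:400,0:640]; z=s["z_map"]
    P=np.stack([(u-s["cx"])/s["fx"]*z,(v-s["cy"])/s["fy"]*z,z],-1)
    M=cv2.Rodrigues(np.array(s["rvec"],float))[0]
    return (P-np.array(s["tvec"]))@M
def save(s,n): cv2.imwrite("pics/"+n,np.ascontiguousarray(s["pixels"][:,:,::-1]))
E
python3 - <<'E'
from h import *
o=observe(); print({k:np.round(v,3) for k,v in o.items()})
ims=[]
for c in ["top","side"]:
    s=snapshot(c); C=cloud(s); ims.append(s["pixels"])
    M=cv2.Rodrigues(np.array(s["rvec"],float))[0]; print(c,"cam at",np.round(-M.T@s["tvec"],3), s["fx"])
    for n in ["hone","speed_knob","collar","collar_screw","slate","spacer","loupe","tin","graver1","hexkey","scriber"]:
        if c=="side" and n in("tin","graver1","hexkey","scriber"):continue
        r=trace(s,n)
        for d in r[:1]:
            m=d["pixels"]&(s["z_map"]>0); p=C[m]
            if len(p)==0: print(n,d["p"],d["bbox"]);continue
            print(c,n,round(d["p"],2),np.round(d["bbox"]),len(p),np.round(np.median(p,0),3),np.round(np.percentile(p,[2,98],axis=0),3).tolist())
    save(s,c+"1.png")
E
```

```text
{'t': np.float64(0.0), 'qpos': array([ 1.02 ,  0.313,  1.498,  0.   ,  1.331, -0.223]), 'joint_velocities': array([-0.002,  0.001, -0.003, -0.001,  0.   , -0.001]), 'tau': array([-0.0000e+00, -4.1225e+01, -2.5974e+01, -0.0000e+00,  4.0000e-03,
        0.0000e+00]), 'tool_pos': array([0.169, 0.497, 0.231]), 'eef_rot': array([-0.   ,  0.163,  0.987, -0.001]), 'ft_force': array([ 1.025, -0.822,  0.295]), 'wrist_torque': array([ 0.011, -0.022, -0.015]), 'grasp_force': np.float64(0.0), 'width': np.float64(1.003)}
top cam at [ 0.377 -0.032  1.402] 508.07682628542824
top hone 0.74 [173. 156. 286. 266.] 7572 [0.57  0.175 0.094] [[0.453, 0.062, 0.044], [0.699, 0.293, 0.119]]
top speed_knob 0.63 [178. 155. 286. 266.] 7444 [0.57  0.175 0.094] [[0.454, 0.062, 0.059], [0.696, 0.292, 0.119]]
top collar 0.54 [406. 228. 424. 244.] 207 [ 0.517 -0.318  0.026] [[0.497, -0.337, 0.004], [0.538, -0.299, 0.033]]
top collar_screw 0.59 [322. 131. 350. 163.] 591 [ 0.766 -0.09   0.03 ] [[0.734, -0.124, 0.009], [0.803, -0.057, 0.041]]
top slate 0.91 [343. 213. 439. 298.] 6669 [ 0.472 -0.25   0.008] [[0.375, -0.
[... 752 characters left out ...]
0972307794092
side hone 0.42 [245. 128. 326. 213.] 4959 [0.559 0.124 0.094] [[0.444, 0.049, 0.019], [0.686, 0.288, 0.129]]
side speed_knob 0.74 [246. 128. 329. 208.] 5049 [0.56  0.124 0.094] [[0.444, 0.049, 0.018], [0.688, 0.292, 0.137]]
side collar_screw 0.76 [320. 312. 336. 335.] 304 [ 0.514 -0.32   0.027] [[0.495, -0.338, 0.009], [0.536, -0.3, 0.031]]
side slate 0.82 [242. 256. 369. 374.] 8220 [ 0.468 -0.27   0.009] [[0.372, -0.377, 0.004], [0.585, -0.123, 0.012]]
side spacer 0.69 [267. 301. 285. 322.] 269 [ 0.415 -0.248  0.018] [[0.396, -0.268, 0.007], [0.435, -0.227, 0.021]]
side loupe 0.55 [245. 258. 258. 271.] 141 [ 0.39  -0.09   0.019] [[0.378, -0.097, 0.003], [0.405, -0.073, 0.031]]
```

```bash
python3 - <<'E'
import cv2,numpy as np
t=cv2.imread("pics/top1.png");s=cv2.imread("pics/side1.png")
a=cv2.resize(t[120:310,165:445],(800,543),interpolation=cv2.INTER_CUBIC)
b=cv2.resize(s[110:380,230:390],(355,600),interpolation=cv2.INTER_CUBIC)
c=cv2.resize(s[115:225,235:340],(444,465),interpolation=cv2.INTER_CUBIC)
cv2.imwrite("pics/top_c.png",a)
o=np.zeros((600,800,3),np.uint8);o[:,:355]=b;o[:465,356:800]=c;cv2.imwrite("pics/side_c.png",o)
E
```

```text
(no output)
```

View pics/top_c.png

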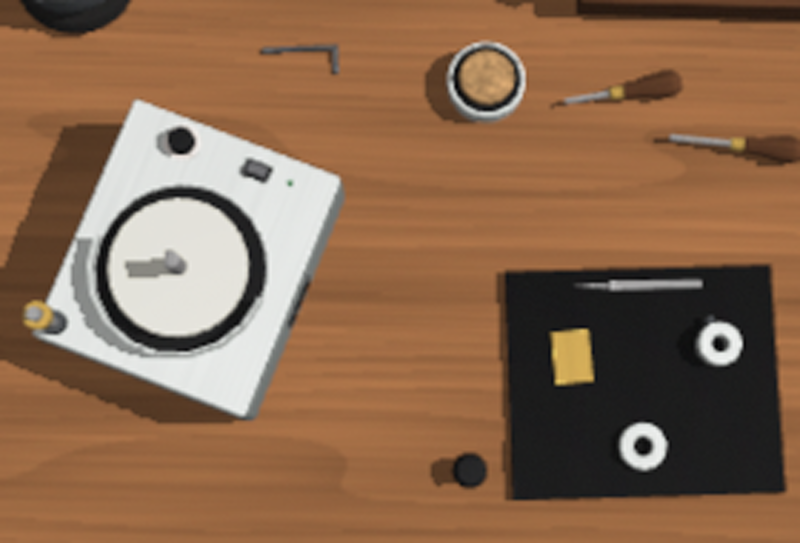

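View pics/side_c.png

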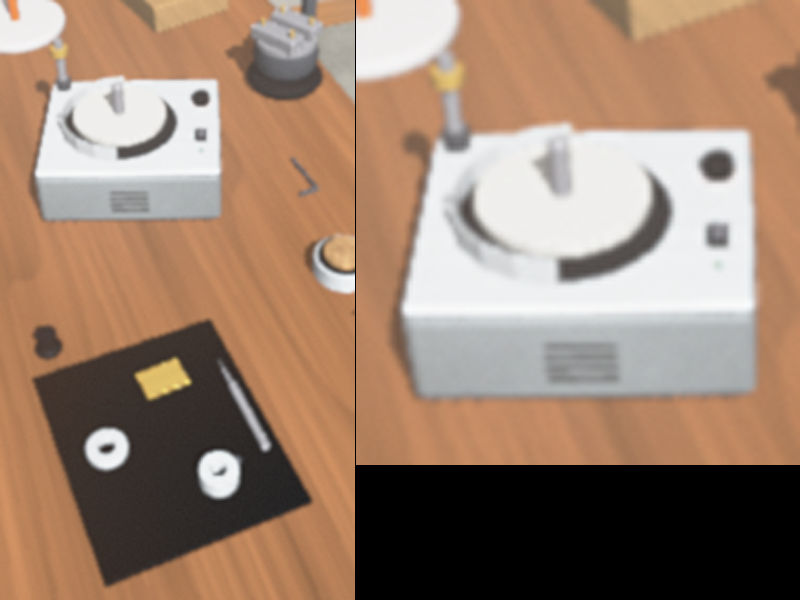

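The top view shows the hone at (185,260), turned about -20°, with its knob at (180,140). The collar is at (720,343) with its dark screw at (712,318), and the spacer is at (643,446). The side view shows the same layout, with the post at the hone's back left and the bare spindle.

```bash
cat > m.py <<'E'
from h import *
def circ(p):
    A=np.c_[2*p,np.ones(len(p))]; s=np.linalg.lstsq(A,(p**2).sum(1),rcond=None)[0]
    return s[:2],np.sqrt(s[2]+s[:2]@s[:2])
E
python3 - <<'E'
from m import *
for c in ["top","side"]:
    s=snapshot(c); C=cloud(s); g=s["pixels"].astype(int)
    box=(C[...,0]>.4)&(C[...,0]<.76)&(C[...,1]>.02)&(C[...,1]<.33)
    d=box&(abs(C[...,2]-.093)<.006)
    P=C[d][:,:2]; r=cv2.minAreaRect((P*1000).astype(np.float32)); print(c,"deck",r)
    l=box&(abs(C[...,2]-.113)<.007)&(g.min(-1)>190)
    k=(C[...,2]>.102)&l
    P=C[k][:,:2]; P=P[np.linalg.norm(P-np.median(P,0),axis=1)<.075]
    (cx,cy),rad=cv2.minEnclosingCircle((P*1000).astype(np.float32)); print("lap",cx,cy,rad,len(P),np.median(P,0), np.median(C[k][:,2]))
    t=box&(C[...,2]>.14); print("tall",np.round(C[t],3)[:14].tolist())
    kn=box&(g.max(-1)<75)&(C[...,2]>.095); print("dark high",np.round(np.median(C[kn],0),3),kn.sum())
    cb=(abs(C[...,0]-.517)<.05)&(abs(C[...,1]+.318)<.05)&(C[...,2]>.021)
    P=C[cb]; top=P[P[:,2]>.024]; print("collar",cv2.minAreaRect((top[:,:2]*1000).astype(np.float32)),np.median(top,0),circ(top[:,:2]))
E
```

```text
top deck ((579.1312866210938, 181.12171936035156), (206.83981323242188, 236.08175659179688), 70.22735595703125)
lap 558.6591796875 180.5579071044922 69.95732879638672 1604 [0.56240382 0.18349884] 0.11277290854884112
tall [[0.573, 0.19, 0.154], [0.572, 0.187, 0.156], [0.572, 0.185, 0.155], [0.569, 0.189, 0.159], [0.569, 0.186, 0.161], [0.569, 0.184, 0.159], [0.569, 0.182, 0.159], [0.57, 0.18, 0.153], [0.567, 0.19, 0.156], [0.566, 0.186, 0.162], [0.567, 0.184, 0.16], [0.567, 0.182, 0.159], [0.567, 0.18, 0.156], [0.564, 0.189, 0.158]]
dark high [0.588 0.188 0.097] 292
collar ((516.582763671875, -317.9540710449219), (38.2789306640625, 38.47086715698242), 65.78135681152344) [ 0.51655804 -0.31744311  0.02773725] (array([ 0.51599246, -0.31749782]), np.float64(0.015281916342245353))
side deck ((577.1483154296875, 180.8714599609375), (210.7623291015625, 236.2561798095703), 70.29769897460938)
lap 552.117919921875 179.81927490234375 73.48064422607422 871 [0.55372471 0.17401995] 0.11373683087396658
tall [[0.509, 0.302, 0.173], [0.512, 0.3, 0.173], [0.515, 0.298, 0.174], [0.517, 0.295, 0.175], [0.508, 0.297, 0.173], [0.511, 0.296, 0.173], [0.514, 0.295, 0.173], [0.517, 0.297, 0.171], [0.508, 0.296, 0.17], [0.51, 0.294, 0.17], [0.514, 0.295, 0.169], [0.516, 0.292, 0.171], [0.522, 0.306, 0.161], [0.502, 0.301, 0.164]]
dark high [nan nan nan] 0
collar ((513.8857421875, -318.0202331542969), (42.14017868041992, 39.366355895996094), 62.780242919921875) [ 0.51519296 -0.31889042  0.02857206] (array([ 0.51483598, -0.31853175]), np.float64(0.015837020920385577))
  return _methods._mean(a, axis=axis, dtype=dtype,
  ret = um.true_divide(
```

The manual's scale: shifts go in shares of 40 cm and turns go in shares of pi rad. Converting my numbers, -0.185 m is -0.4625, -0.037 m is -0.0925.

Request:
{"fn": "send_path", "kwargs": {"segments": [{"tx":-0.0925, "ty":-0.0325}, {"tx":-0.185, "ty":-0.065}, {"tx":-0.2775, "ty":-0.0975}, {"tx":-0.37, "ty":-0.13}, {"tx":-0.4625, "ty":-0.1625}]}}

```text
t: 1.52
tool_pos: [0.3244, 0.3746, 0.2315]
eef_rot: [0.0, 0.163, 0.987, 0.0]
ft_force: [0.5, -0.1, 0.7]
width: 1.0
grasp_force: 0.0
```

Request:
{"fn": "send_path", "kwargs": {"segments": [{"tx":-0.0925, "ty":-0.0325}, {"tx":-0.185, "ty":-0.065}, {"tx":-0.2775, "ty":-0.0975}, {"tx":-0.37, "ty":-0.13}, {"tx":-0.4625, "ty":-0.1625}]}}

```text
t: 1.93
tool_pos: [0.4788, 0.2533, 0.2315]
eef_rot: [0.0, 0.163, 0.987, 0.0]
ft_force: [0.8, 0.3, 0.3]
width: 0.998
grasp_force: 0.0
```

Request:
{"fn": "send_path", "kwargs": {"segments": [{"tx":-0.0875, "ty":-0.03}, {"tx":-0.175, "ty":-0.06, "az":0.0053}, {"tx":-0.2625, "ty":-0.0925, "az":0.0053}, {"tx":-0.2625, "ty":-0.0925, "az":0.0053}]}}

```text
t: 2.27
tool_pos: [0.5687, 0.1816, 0.2303]
eef_rot: [0.0, 0.174, 0.985, -0.001]
ft_force: [-0.4, 1.0, -0.9]
width: 1.0
grasp_force: 0.0
```

```bash
python3 - <<'E'
from m import *
s=snapshot("wrist"); save(s,"w1.png"); C=cloud(s)
M=cv2.Rodrigues(np.array(s["rvec"],float))[0]; print("cam at",np.round(-M.T@s["tvec"],3),M.round(2).tolist())
o=observe(); print(o["tool_pos"],o["eef_rot"],o["qpos"])
t=(C[...,2]>.145)&(np.hypot(C[...,0]-.565,C[...,1]-.186)<.03); print(t.sum(),np.median(C[t],0),circ(C[t][:,:2]))
E
```

```text
cam at [0.496 0.207 0.372] [[0.34, 0.94, -0.0], [0.9, -0.33, 0.3], [0.28, -0.1, -0.95]]
[0.56669106 0.18368235 0.2303896 ] [-3.15645152e-04  1.73192701e-01  9.84887877e-01 -2.41538448e-04] [ 1.17080031e-01  4.71913878e-01  1.27109218e+00 -2.85721442e-04
  1.39932999e+00 -1.10552653e+00]
15030 [0.5565245  0.18830494 0.31880602] (array([0.54391042, 0.19338863]), np.float64(0.02004305366170482))
```

View pics/w1.png

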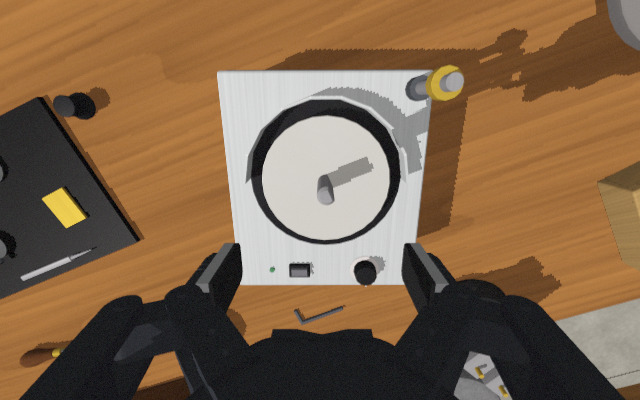

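The wrist view shows the hone square in the image, front downward. The spindle tip is near (326,195), the knob at (365,270), and the post at (445,82), well away from the fingers.

```bash
python3 - <<'E'
from m import *
s=snapshot("wrist"); C=cloud(s); g=s["pixels"].astype(int)
q=np.hypot(C[...,0]-.565,C[...,1]-.186)
t=(C[...,2]>.154)&(C[...,2]<.165)&(q<.02); P=C[t]; print("tip",t.sum(),P.mean(0),cv2.minAreaRect((P[:,:2]*1000).astype(np.float32)))
t=(C[...,2]>.12)&(C[...,2]<.165)&(q<.02); P=C[t];print("shaft",t.sum(),cv2.minAreaRect((P[:,:2]*1000).astype(np.float32)))
l=(abs(C[...,2]-.113)<.006)&(q<.064)&(g.min(-1)>120); m=(l*255).astype(np.uint8); m=cv2.morphologyEx(m,cv2.MORPH_CLOSE,np.ones((5,5)))
ct=max(cv2.findContours(m,0,1)[0],key=cv2.contourArea)[:,0]; print("lap",circ(C[ct[:,1],ct[:,0]][:,:2]),np.median(C[l][:,2]))
d=(abs(C[...,2]-.093)<.006)&(q<.2); print("deck",cv2.minAreaRect((C[d][:,:2]*1000).astype(np.float32)))
cv2.imwrite("pics/w1c.png",cv2.resize(np.ascontiguousarray(s["pixels"][160:225,285:390,::-1]),None,fx=7,fy=7,interpolation=cv2.INTER_CUBIC))
for n in["collar","collar_screw"]:
  for r in trace(s,n)[:2]: 
    z=C[r["pixels"]]; print(n,r["p"],r["bbox"],np.median(z,0))
E
```

```text
tip 244 [0.56227645 0.18490818 0.15747365] ((562.979248046875, 184.17518615722656), (15.674016952514648, 12.446446418762207), 4.333554267883301)
shaft 401 ((562.754638671875, 184.15170288085938), (16.07846450805664, 12.452054977416992), 3.800236225128174)
lap (array([0.56269651, 0.18589308]), np.float64(0.06165332076569354)) 0.11235879287658386
deck ((576.9715576171875, 180.643310546875), (206.7588348388672, 235.9718780517578), 70.32843780517578)
collar 0.56 [0.0, 240.2, 5.4, 263.8] [ 0.52653608 -0.30269418  0.01072037]
collar 0.4 [216.8, 70.6, 460.1, 292.5] [0.55040855 0.18945613 0.09325684]
collar_screw 0.43 [3.3, 242.7, 3.8, 266.7] [ 0.52558881 -0.30205087  0.01091451]
```

View pics/w1c.png

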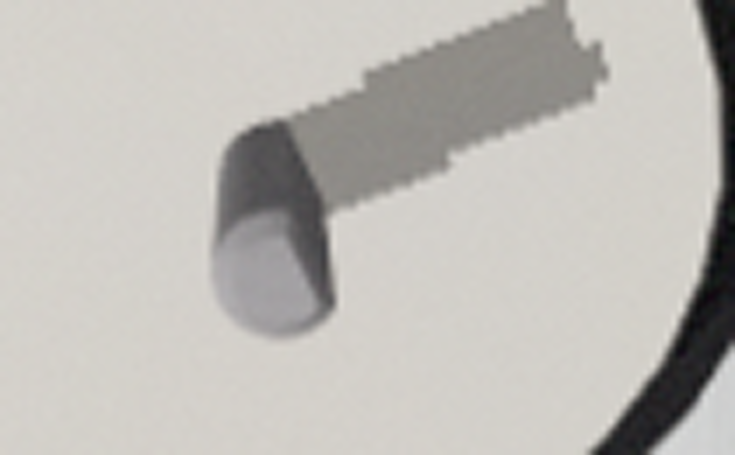

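The flat's top edge runs from (285,225) to (330,300) in the crop. It faces the hone's left and back, about 2 rad counter-clockwise of the front. I'll turn the fingers square to it and descend.

To row units: 0.08 m is 0.2, 0.05 m is 0.125, -0.49 rad is -0.156.

Request:
{"fn": "send_path", "kwargs": {"segments": [{"az":-0.0382}, {"tz":0.05, "az":-0.0764}, {"tz":0.125, "az":-0.1146}, {"tz":0.2, "az":-0.1528}, {"tz":0.2, "az":-0.156}], "jaw": 0.5, "grip_n": 20}}

```text
t: 2.88
tool_pos: [0.5616, 0.1867, 0.1463]
eef_rot: [-0.005, -0.076, 0.997, -0.0]
ft_force: [-0.2, -1.0, -0.3]
width: 0.502
grasp_force: 0.0
```

Request:
{"fn": "send_path", "kwargs": {"segments": [{}, {}, {}]}}

```text
t: 3.13
tool_pos: [0.5657, 0.1865, 0.1537]
eef_rot: [0.002, -0.072, 0.997, 0.0]
ft_force: [-0.9, -0.4, -0.0]
width: 0.496
grasp_force: 0.0
```

```bash
cat > st.py <<'E'
from m import *
import sys
o=observe(); r=R.from_quat(np.r_[o["eef_rot"][1:],o["eef_rot"][0]]).as_matrix()
print("t",o["t"],"pos",np.round(o["tool_pos"],4),"yhead",round(np.degrees(np.arctan2(r[1,1],r[0,1])),2),"tilt",np.round(r[:2,2],4),"w",np.round(o["width"]*85,2),"gf",o["grasp_force"],"F",np.round(o["ft_force"],2),"T",np.round(o["wrist_torque"],3),"q1,6",o["qpos"][[0,5]])
if len(sys.argv)>1: print("tool delta", np.round(r.T@(np.array([float(a) for a in sys.argv[1:4]])-o["tool_pos"]),4))
E
python3 st.py .5635 .1842 .126
```

```text
t 3.1333 pos [0.5657 0.1865 0.1537] yhead 98.24 tilt [0.0037 0.0005] w 42.13 gf 0.0 F [-0.94 -0.42 -0.01] T [-0.026 -0.009  0.003] q1,6 [ 0.1219508  -1.59265196]
tool delta [ 0.0026 -0.002   0.0277]
```

To row units: 0.025 m is 0.0625, 0.01 m is 0.025.

Request:
{"fn": "send_path", "kwargs": {"segments": [{"tx":0.0025, "ty":-0.0025, "tz":0.025}, {"tx":0.005, "ty":-0.005, "tz":0.0625}, {"tx":0.005, "ty":-0.005, "tz":0.0625}, {"tx":0.005, "ty":-0.005, "tz":0.0625}]}}

```text
t: 3.47
tool_pos: [0.5631, 0.1837, 0.1262]
eef_rot: [-0.0, -0.072, 0.997, -0.0]
ft_force: [-0.2, 0.2, 1.0]
width: 0.497
grasp_force: 0.0
```

Request:
{"fn": "send_path", "kwargs": {"segments": [{}, {}, {}, {}, {}], "jaw": 0.0, "grip_n": 20}}

```text
t: 3.88
tool_pos: [0.5634, 0.1852, 0.1273]
eef_rot: [0.001, -0.073, 0.997, 0.001]
ft_force: [-1.6, 7.3, 1.5]
width: 0.138
grasp_force: 21.8
```

Request:
{"fn": "send_path", "kwargs": {"segments": [{}, {}, {}, {}, {}]}}

```text
t: 4.3
tool_pos: [0.5634, 0.1852, 0.1273]
eef_rot: [0.001, -0.073, 0.997, 0.001]
ft_force: [-2.2, 7.3, 2.8]
width: 0.138
grasp_force: 21.8
```

```bash
python3 st.py
```

```text
t 4.3 pos [0.5634 0.1852 0.1273] yhead 98.36 tilt [0.0014 0.0025] w 11.77 gf 21.78982576704584 F [-2.19  7.3   2.8 ] T [1.131 0.169 0.007] q1,6 [ 0.11925576 -1.59846611]
```

To row units: 0.0013 m is 0.0033, 0.0012 m is 0.003, 0.48 rad is 0.1528.

Request:
{"fn": "send_path", "kwargs": {"segments": [{"tx":0.0005, "ty":0.0025, "az":0.0382}, {"tx":0.001, "ty":0.0025, "az":0.0764}, {"tx":0.0015, "ty":0.0028, "az":0.1146}, {"tx":0.002, "ty":0.003, "az":0.1528}, {"tx":0.0025, "ty":0.0033, "az":0.191}]}}

```text
t: 4.72
tool_pos: [0.5625, 0.1859, 0.1273]
eef_rot: [0.001, 0.228, 0.974, 0.001]
ft_force: [-0.1, 6.0, 1.2]
width: 0.141
grasp_force: 21.2
```

```bash
python3 st.py
```

```text
t 4.7167 pos [0.5625 0.1859 0.1273] yhead 63.64 tilt [0.002  0.0017] w 11.99 gf 21.150656740064733 F [-0.1   6.04  1.17] T [ 0.724 -0.117  0.007] q1,6 [ 0.12089357 -0.99038368]
```

Request:
{"fn": "send_path", "kwargs": {"segments": [{"tx":0.0005, "az":0.0382}, {"tx":0.001, "az":0.0764}, {"tx":0.0015, "ty":0.0003, "az":0.1146}, {"tx":0.002, "ty":0.0005, "az":0.1528}, {"tx":0.0025, "ty":0.0008, "az":0.191}]}}

```text
t: 5.13
tool_pos: [0.5622, 0.1869, 0.1273]
eef_rot: [0.001, 0.506, 0.863, 0.002]
ft_force: [3.2, 7.9, 0.4]
width: 0.138
grasp_force: 21.4
```

```bash
python3 st.py
```

```text
t 5.1333 pos [0.5622 0.1869 0.1273] yhead 29.26 tilt [0.0032 0.0024] w 11.72 gf 21.392484765092377 F [3.22 7.87 0.35] T [ 0.938 -0.516  0.077] q1,6 [ 0.12249602 -0.38904165]
```

Request:
{"fn": "send_path", "kwargs": {"segments": [{"tx":0.0005, "az":0.0382}, {"tx":0.001, "az":0.0764}, {"tx":0.0015, "ty":0.0003, "az":0.1146}, {"tx":0.002, "ty":0.0005, "az":0.1528}, {"tx":0.0025, "ty":0.0008, "az":0.191}]}}

```text
t: 5.55
tool_pos: [0.5624, 0.188, 0.1273]
eef_rot: [0.001, 0.738, 0.675, 0.003]
ft_force: [6.9, 8.4, -1.5]
width: 0.14
grasp_force: 21.2
```

```bash
python3 st.py
```

```text
t 5.55 pos [0.5624 0.188  0.1273] yhead -5.12 tilt [0.0045 0.0027] w 11.87 gf 21.187874395691324 F [ 6.88  8.42 -1.53] T [ 1.058 -0.904  0.04 ] q1,6 [0.12428174 0.21272071]
```

Request:
{"fn": "send_path", "kwargs": {"segments": [{"tx":0.0005, "az":0.0382}, {"tx":0.001, "az":0.0764}, {"tx":0.001, "az":0.0828}, {"tx":0.001, "az":0.0828}, {"tx":0.001, "az":0.0828}]}}

```text
t: 5.97
tool_pos: [0.5627, 0.1884, 0.1273]
eef_rot: [0.0, 0.818, 0.576, 0.003]
ft_force: [7.9, 7.9, -2.5]
width: 0.145
grasp_force: 21.2
```

```bash
python3 st.py
```

```text
t 5.9667 pos [0.5627 0.1884 0.1273] yhead -19.7 tilt [0.0052 0.0028] w 12.31 gf 21.24137258331757 F [ 7.88  7.93 -2.47] T [ 1.156 -1.09   0.014] q1,6 [0.12477977 0.46770689]
```

Request:
{"fn": "send_path", "kwargs": {"segments": [{}, {}, {}, {}], "jaw": 0.75}}

```text
t: 6.3
tool_pos: [0.5611, 0.1869, 0.1264]
eef_rot: [0.0, 0.818, 0.576, -0.0]
ft_force: [-0.7, -0.1, -0.5]
width: 0.702
grasp_force: 0.0
```

Request:
{"fn": "send_path", "kwargs": {"segments": [{"tz":-0.075}, {"tz":-0.1625}, {"tz":-0.25}, {"tz":-0.25}, {"tz":-0.25}]}}

```text
t: 6.72
tool_pos: [0.5617, 0.187, 0.2281]
eef_rot: [0.001, 0.818, 0.576, 0.002]
ft_force: [-0.0, 0.9, -0.3]
width: 0.75
grasp_force: 0.0
```

```bash
python3 st.py; python3 - <<'E'
from m import *
s=snapshot("wrist"); C=cloud(s)
M=cv2.Rodrigues(np.array(s["rvec"],float))[0]
p=cv2.projectPoints(np.array([[.5638,.1873,.159]]),np.array(s["rvec"],float),np.array(s["tvec"],float),np.array([[s["fx"],0,s["cx"]],[0,s["fy"],s["cy"]],[0,0,1.]]),None)[0].ravel(); print(p)
u,v=p.astype(int)
q=np.hypot(C[...,0]-.564,C[...,1]-.187)
for lo in(.154,.12):
  t=(C[...,2]>lo)&(C[...,2]<.165)&(q<.02); P=C[t]; print(t.sum(),cv2.minAreaRect((P[:,:2]*1000).astype(np.float32)))
# line directions in image: hone front projected
K=np.array([[s["fx"],0,s["cx"]],[0,s["fy"],s["cy"]],[0,0,1.]])
pt=np.array([[.5638,.1873,.159],[.5638+.0188,.1873-.0068,.159]]);print(cv2.projectPoints(pt,np.array(s["rvec"],float),np.array(s["tvec"],float),K,None)[0].reshape(-1,2))
im=np.ascontiguousarray(s["pixels"][v-40:v+40,u-50:u+50,::-1]); cv2.imwrite("pics/w2c.png",cv2.resize(im,None,fx=6,fy=6,interpolation=cv2.INTER_CUBIC))
E
```

```text
t 6.7167 pos [0.5617 0.187  0.2281] yhead -19.69 tilt [0.0038 0.0004] w 63.73 gf 0.0 F [-0.01  0.88 -0.32] T [-0.028 -0.    -0.008] q1,6 [0.12371203 0.46739905]
[324.35145596 202.59717236]
246 ((561.4297485351562, 186.3627166748047), (16.21160888671875, 11.608943939208984), 70.72480010986328)
398 ((561.2050170898438, 186.4478759765625), (16.24881935119629, 12.37889289855957), 69.3437271118164)
[[324.35145596 202.59717236]
 [349.01996514 202.66857753]]
```

View pics/w2c.png

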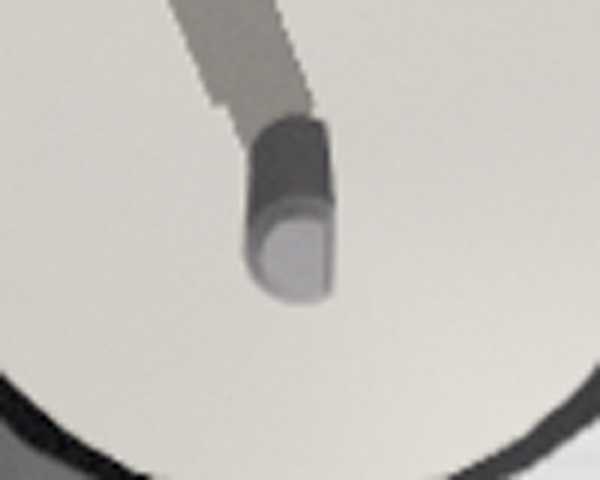

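The flat's straight edge (x≈332 in the crop) faces image right, which is exactly the hone's front. Now to the collar.

To row units: -0.19 m is -0.475, -0.152 m is -0.38.

Request:
{"fn": "send_path", "kwargs": {"segments": [{"tx":-0.095, "ty":0.0243}, {"tx":-0.19, "ty":0.0485}, {"tx":-0.285, "ty":0.0725}, {"tx":-0.38, "ty":0.097}, {"tx":-0.475, "ty":0.1213}]}}

```text
t: 7.18
tool_pos: [0.5417, -0.0098, 0.2247]
eef_rot: [-0.001, 0.818, 0.576, -0.001]
ft_force: [-0.0, -1.9, -0.9]
width: 0.753
grasp_force: 0.0
```

Request:
{"fn": "send_path", "kwargs": {"segments": [{"tx":-0.095, "ty":0.0243}, {"tx":-0.19, "ty":0.0485}, {"tx":-0.285, "ty":0.0725}, {"tx":-0.38, "ty":0.097}, {"tx":-0.475, "ty":0.1213}]}}

```text
t: 7.6
tool_pos: [0.5234, -0.2051, 0.2247]
eef_rot: [-0.001, 0.818, 0.576, -0.001]
ft_force: [0.9, 0.1, 0.5]
width: 0.751
grasp_force: 0.0
```

Request:
{"fn": "send_path", "kwargs": {"segments": [{"tx":-0.07, "ty":0.0175, "az":0.0382}, {"tx":-0.14, "ty":0.035, "az":0.0764}, {"tx":-0.21, "ty":0.0525, "az":0.1146}, {"tx":-0.28, "ty":0.0725, "az":0.1528}, {"tx":-0.28, "ty":0.0725, "az":0.191}]}}

```text
t: 8.02
tool_pos: [0.5124, -0.3229, 0.2238]
eef_rot: [-0.001, 0.953, 0.304, -0.001]
ft_force: [-1.0, 0.3, -0.6]
width: 0.753
grasp_force: 0.0
```

Request:
{"fn": "send_path", "kwargs": {"segments": [{"az":0.0382}, {"az":0.0764}, {"az":0.1162}, {"az":0.1162}, {"az":0.1162}]}}

```text
t: 8.43
tool_pos: [0.5137, -0.3184, 0.225]
eef_rot: [-0.001, 0.991, 0.133, -0.001]
ft_force: [-0.3, 0.2, -1.1]
width: 0.754
grasp_force: 0.0
```

```bash
python3 st.py .516 -.318 .231; cat > col.py <<'E'
from m import *
s=snapshot("wrist"); save(s,"w3.png"); C=cloud(s); g=s["pixels"].astype(int)
q=np.hypot(C[...,0]-.516,C[...,1]+.318)
t=(C[...,2]>.0245)&(C[...,2]<.032)&(q<.03)&(g.min(-1)>110); P=C[t]
m=(t*255).astype(np.uint8); ct=max(cv2.findContours(m,0,1)[0],key=cv2.contourArea)[:,0]
c=circ(C[ct[:,1],ct[:,0]][:,:2]); print("collar",t.sum(),P.mean(0),c,cv2.minEnclosingCircle((P[:,:2]*1000).astype(np.float32)))
c=np.array(cv2.minEnclosingCircle((P[:,:2]*1000).astype(np.float32))[0])/1000
q=np.hypot(C[...,0]-c[0],C[...,1]-c[1]); k=(q>.0215)&(q<.03)&(C[...,2]>.0115)&(C[...,2]<.03); S=C[k]; d=S.mean(0)[:2]-c
print("screw",k.sum(),S.mean(0),np.degrees(np.arctan2(d[1],d[0])))
E
python3 col.py
```

```text
t 8.4333 pos [ 0.5137 -0.3184  0.225 ] yhead -74.77 tilt [-0.0018  0.0016] w 64.09 gf 0.0 F [-0.29  0.19 -1.11] T [ 0.002 -0.052 -0.041] q1,6 [-0.74851081  0.55641137]
tool delta [ 0.0023  0.0002 -0.006 ]
collar 645 [ 0.51459231 -0.31869038  0.02732124] (array([ 0.51419743, -0.31876652]), np.float64(0.019470477455134277)) ((514.0645141601562, -318.91644287109375), 20.03355598449707)
screw 37 [ 0.53733298 -0.30999533  0.02030633] 20.976796224908313
```

View pics/w3.png

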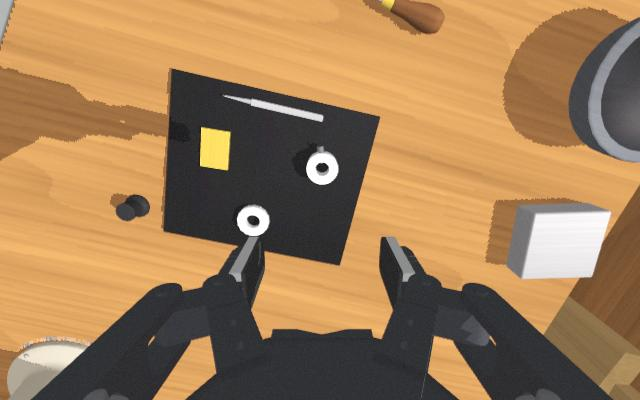

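The collar is at (322,168) with its screw just above it at (320,148). The scriber and spacer are clear of the finger paths. Turn 0.1 rad, lower and remeasure.

To row units: 0.1 m is 0.25, 0.07 m is 0.175, -0.1 rad is -0.0318.

Request:
{"fn": "send_path", "kwargs": {"segments": [{"tz":0.0875, "az":-0.0318}, {"tz":0.175, "az":-0.0318}, {"tz":0.25, "az":-0.0318}, {"tz":0.25, "az":-0.0318}, {"tz":0.25, "az":-0.0318}]}}

```text
t: 8.9
tool_pos: [0.5137, -0.3184, 0.1258]
eef_rot: [-0.001, 0.983, 0.181, -0.001]
ft_force: [0.2, -0.2, 1.0]
width: 0.75
grasp_force: 0.0
```

Request:
{"fn": "send_path", "kwargs": {"segments": [{}, {}, {}]}}

```text
t: 9.15
tool_pos: [0.5147, -0.3192, 0.1282]
eef_rot: [0.001, 0.984, 0.18, 0.001]
ft_force: [0.4, 0.1, 0.3]
width: 0.748
grasp_force: 0.0
```

```bash
python3 st.py .5145 -.3185 .009; python3 col.py
```

```text
t 9.15 pos [ 0.5147 -0.3192  0.1282] yhead -69.21 tilt [ 0.0023 -0.0022] w 63.61 gf 0.0 F [0.39 0.09 0.28] T [-0.003  0.018 -0.003] q1,6 [-0.74839169  0.45961224]
tool delta [-1.000e-04 -1.100e-03  1.192e-01]
collar 1159 [ 0.51473973 -0.31860574  0.0272627 ] (array([ 0.51431736, -0.31880699]), np.float64(0.01952929067326383)) ((514.1825561523438, -318.8485107421875), 20.09673500061035)
screw 74 [ 0.53728687 -0.30969011  0.02025873] 21.623068053981985
```

```bash
python3 - <<'E'
import cv2
t=cv2.imread("pics/w3.png")[80:320,180:460]; cv2.imwrite("pics/w3c.png",cv2.resize(t,None,fx=2.5,fy=2.5,interpolation=cv2.INTER_CUBIC))
E
```

```text
(no output)
```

View pics/w3c.png

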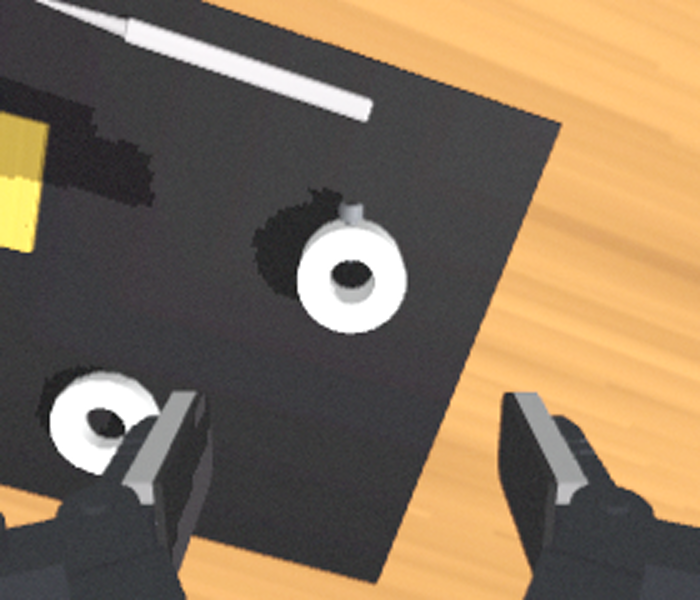

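To row units: 0.108 m is 0.27, 0.1 m is 0.25.

Request:
{"fn": "send_path", "kwargs": {"segments": [{"tz":0.0875}, {"tz":0.1625}, {"tz":0.225}, {"tz":0.25}, {"tz":0.27}]}}

```text
t: 9.62
tool_pos: [0.514, -0.3187, 0.0179]
eef_rot: [-0.0, 0.984, 0.18, -0.0]
ft_force: [0.2, 1.0, 1.1]
width: 0.749
grasp_force: 0.0
```

Request:
{"fn": "send_path", "kwargs": {"segments": [{"tz":0.01}, {"tz":0.02}, {"tz":0.025}, {"tz":0.025}, {"tz":0.025}]}}

```text
t: 10.03
tool_pos: [0.5143, -0.3189, 0.009]
eef_rot: [0.0, 0.984, 0.18, 0.0]
ft_force: [-0.0, -0.6, 0.0]
width: 0.75
grasp_force: 0.0
```

```bash
python3 st.py
```

```text
t 10.0333 pos [ 0.5143 -0.3189  0.009 ] yhead -69.24 tilt [ 0.0009 -0.0008] w 63.77 gf 0.0 F [-0.05 -0.61  0.03] T [-0.012 -0.032 -0.05 ] q1,6 [-0.74842224  0.46010918]
```

Request:
{"fn": "send_path", "kwargs": {"segments": [{}, {}, {}, {}, {}], "jaw": 0, "grip_n": 50}}

```text
t: 10.45
tool_pos: [0.5144, -0.319, 0.009]
eef_rot: [0.001, 0.984, 0.18, 0.0]
ft_force: [-0.1, 0.4, 5.5]
width: 0.451
grasp_force: 50.8
```

Request:
{"fn": "send_path", "kwargs": {"segments": [{}, {}, {}, {}, {}]}}

```text
t: 10.87
tool_pos: [0.5144, -0.319, 0.009]
eef_rot: [0.001, 0.984, 0.18, 0.0]
ft_force: [-0.6, -0.1, 6.5]
width: 0.447
grasp_force: 50.8
```

```bash
python3 st.py
```

```text
t 10.8667 pos [ 0.5144 -0.319   0.009 ] yhead -69.25 tilt [ 0.0009 -0.0009] w 37.98 gf 50.775966038927436 F [-0.64 -0.09  6.54] T [0.113 0.119 0.021] q1,6 [-0.74845724  0.46013812]
```

To row units: -0.17 m is -0.425, -0.13 m is -0.325.

Request:
{"fn": "send_path", "kwargs": {"segments": [{"tz":-0.025}, {"tz":-0.125}, {"tz":-0.225}, {"tz":-0.325}, {"tz":-0.425}]}}

```text
t: 11.28
tool_pos: [0.5137, -0.3183, 0.1807]
eef_rot: [-0.0, 0.984, 0.18, -0.0]
ft_force: [0.6, -1.1, 0.7]
width: 0.443
grasp_force: 50.6
```

```bash
python3 st.py
```

```text
t 11.2833 pos [ 0.5137 -0.3183  0.1807] yhead -69.24 tilt [-0.0002  0.0001] w 37.66 gf 50.56090265046805 F [ 0.63 -1.08  0.7 ] T [-0.04  -0.042  0.063] q1,6 [-0.74842534  0.46011789]
```

Request:
{"fn": "send_path", "kwargs": {"segments": [{"tx":0.0425, "ty":-0.085, "tz":-0.05}, {"tx":0.085, "ty":-0.17, "tz":-0.075}, {"tx":0.1275, "ty":-0.255, "tz":-0.075}, {"tx":0.17, "ty":-0.34, "tz":-0.075}, {"tx":0.2125, "ty":-0.425, "tz":-0.075}]}}

```text
t: 11.7
tool_pos: [0.5329, -0.1278, 0.209]
eef_rot: [0.0, 0.984, 0.18, 0.0]
ft_force: [0.4, -0.4, -0.7]
width: 0.446
grasp_force: 50.6
```

Request:
{"fn": "send_path", "kwargs": {"segments": [{"tx":0.0425, "ty":-0.085}, {"tx":0.085, "ty":-0.17}, {"tx":0.1275, "ty":-0.255}, {"tx":0.17, "ty":-0.34}, {"tx":0.2125, "ty":-0.425}]}}

```text
t: 12.12
tool_pos: [0.5521, 0.0614, 0.2088]
eef_rot: [0.0, 0.984, 0.18, 0.0]
ft_force: [1.4, -1.3, -0.1]
width: 0.444
grasp_force: 50.6
```

Request:
{"fn": "send_path", "kwargs": {"segments": [{"tx":0.0375, "ty":-0.075, "az":0.0382}, {"tx":0.075, "ty":-0.15, "az":0.0764}, {"tx":0.1125, "ty":-0.225, "az":0.1146}, {"tx":0.1375, "ty":-0.2825, "az":0.1528}, {"tx":0.1375, "ty":-0.2825, "az":0.191}]}}

```text
t: 12.53
tool_pos: [0.5632, 0.1889, 0.2084]
eef_rot: [-0.001, 0.993, -0.119, -0.0]
ft_force: [0.6, 0.4, -1.0]
width: 0.445
grasp_force: 50.6
```

Request:
{"fn": "send_path", "kwargs": {"segments": [{"az":0.0341}, {"az":0.0341}, {"az":0.0341}, {"az":0.0341}, {"az":0.0341}]}}

```text
t: 12.95
tool_pos: [0.5639, 0.1843, 0.2084]
eef_rot: [-0.0, 0.985, -0.171, -0.0]
ft_force: [0.1, -0.3, -0.8]
width: 0.444
grasp_force: 50.6
```

```bash
python3 st.py .564 .187 .19; python3 - <<'E'
from m import *
s=snapshot("wrist"); save(s,"w4.png"); C=cloud(s)
o=observe(); p=o["tool_pos"]; q=np.hypot(C[...,0]-p[0],C[...,1]-p[1])
g=s["pixels"].astype(int)
t=(abs(C[...,2]-p[2]-.019)<.004)&(q<.03)&(g.min(-1)>110); P=C[t]; print(len(P),np.median(P,0),cv2.minEnclosingCircle((P[:,:2]*1000).astype(np.float32)))
E
```

```text
t 12.95 pos [0.5639 0.1843 0.2084] yhead -109.66 tilt [-0.  0.] w 37.72 gf 50.60119982343167 F [ 0.06 -0.25 -0.75] T [ 0.016 -0.037  0.031] q1,6 [0.11863674 2.03257426]
tool delta [-0.0008 -0.0025  0.0184]
3664 [0.56637957 0.18183358 0.22670147] ((569.3944702148438, 180.6516876220703), 25.777999877929688)
```

View pics/w4.png

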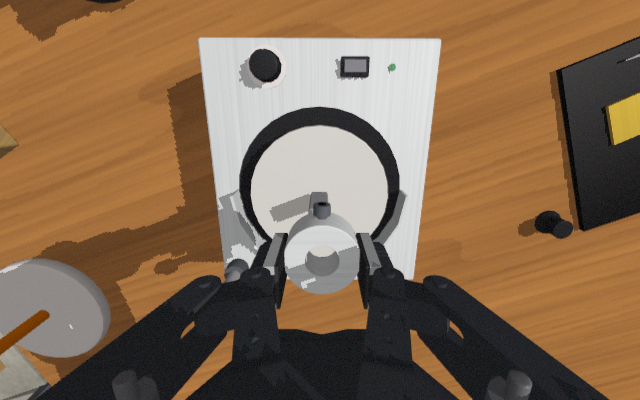

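The collar is held level with its screw (322,209) pointing to the hone's front. The spindle is partly hidden behind it near (318,197). I'll measure the collar's offset in the grip.

```bash
cat > off.py <<'E'
from m import *
s=snapshot("wrist"); C=cloud(s); o=observe(); r=R.from_quat(np.r_[o["eef_rot"][1:],o["eef_rot"][0]]).as_matrix()
T=(C-o["tool_pos"])@r; g=s["pixels"].astype(int)
t=(abs(T[...,2]+.019)<.003)&(np.hypot(T[...,0],T[...,1])<.0235)&(abs(T[...,1])<.0165)
P=T[t]
fx=[];bx=[]
for y in np.arange(-.012,.0121,.002):
    k=P[abs(P[:,1]-y)<.001]; h=np.sqrt(.02**2-y*y); fx.append(k[:,0].max()-h); bx.append(k[:,0].min()+h)
print("collar x in tool: front",np.median(fx),"back",np.median(bx),"n",len(P), "z",np.median(P[:,2]))
k=(T[...,0]>.0215)&(T[...,0]<.029)&(abs(T[...,1])<.012)&(abs(T[...,2]+.009)<.008); print("screw y in tool",T[k][:,1].min(),T[k][:,1].max(),T[k].mean(0))
k=(C[...,2]>.118)&(C[...,2]<.165)&(np.hypot(C[...,0]-.564,C[...,1]-.187)<.018); Q=C[k]; 
if len(Q): n=np.array([-.3379,.9412]); a=Q[:,:2]@n; print("spindle hone-y range minus TCP",np.round([a.min()-o["tool_pos"][:2]@n,a.max()-o["tool_pos"][:2]@n],4),len(Q))
E
python3 off.py; python3 st.py
```

```text
collar x in tool: front 0.0010174032149920902 back 0.0013452739089028255 n 3196 z -0.018281762410397667
screw y in tool -0.0027681547811376577 0.0060528701196857415 [ 0.02604322  0.00163671 -0.01087318]
spindle hone-y range minus TCP [-0.0061  0.0075] 197
t 13.05 pos [0.5639 0.1844 0.2084] yhead -109.71 tilt [-0.  0.] w 37.4 gf 50.600874312222004 F [ 0.05 -0.54 -0.5 ] T [-0.002 -0.047  0.03 ] q1,6 [0.11875744 2.03347615]
```

The manual's scale: shifts go in shares of 40 cm and turns go in shares of pi rad. Converting my numbers, 0.042 m is 0.105, -0.0024 m is -0.006.

Request:
{"fn": "send_path", "kwargs": {"segments": [{"tx":-0.0038, "ty":-0.006, "tz":0.025}, {"tx":-0.0038, "ty":-0.006, "tz":0.0625}, {"tx":-0.0038, "ty":-0.006, "tz":0.0925}, {"tx":-0.0038, "ty":-0.006, "tz":0.105}, {"tx":-0.0038, "ty":-0.006, "tz":0.105}]}}

```text
t: 13.47
tool_pos: [0.5627, 0.1874, 0.1646]
eef_rot: [0.0, 0.985, -0.171, -0.001]
ft_force: [-0.0, -0.1, -0.1]
width: 0.444
grasp_force: 50.6
```

Request:
{"fn": "send_path", "kwargs": {"segments": [{}, {}, {}]}}

```text
t: 13.72
tool_pos: [0.5636, 0.1875, 0.167]
eef_rot: [-0.0, 0.985, -0.172, 0.001]
ft_force: [0.6, -0.4, -1.1]
width: 0.442
grasp_force: 50.6
```

```bash
python3 st.py
```

```text
t 13.7167 pos [0.5636 0.1875 0.167 ] yhead -109.75 tilt [0.0014 0.0002] w 37.6 gf 50.59911915566772 F [ 0.61 -0.37 -1.1 ] T [0.032 0.009 0.025] q1,6 [0.1240569 2.0395975]
```

Request:
{"fn": "send_path", "kwargs": {"segments": [{"tz":0.005}, {"tz":0.01}, {"tz":0.015}, {"tz":0.02}, {"tz":0.02}]}}

```text
t: 14.13
tool_pos: [0.5631, 0.1874, 0.1577]
eef_rot: [0.0, 0.985, -0.172, -0.0]
ft_force: [0.4, 0.6, -0.2]
width: 0.448
grasp_force: 50.6
```

```bash
python3 st.py
```

```text
t 14.1333 pos [0.5631 0.1874 0.1577] yhead -109.76 tilt [-0.0009 -0.0001] w 38.08 gf 50.59874373022467 F [ 0.43  0.62 -0.15] T [ 0.038  0.038 -0.016] q1,6 [0.12397621 2.03959673]
```

To row units: 0.004 m is 0.01, 0.003 m is 0.0075.

Request:
{"fn": "send_path", "kwargs": {"segments": [{"tz":0.0025}, {"tz":0.005}, {"tz":0.0075}, {"tz":0.01}, {"tz":0.01}]}}

```text
t: 14.55
tool_pos: [0.5632, 0.1874, 0.1541]
eef_rot: [0.0, 0.985, -0.172, -0.0]
ft_force: [-0.2, -0.9, -0.3]
width: 0.446
grasp_force: 50.6
```

Request:
{"fn": "send_path", "kwargs": {"segments": [{"tz":0.0025}, {"tz":0.005}, {"tz":0.0075}, {"tz":0.01}, {"tz":0.01}]}}

```text
t: 14.97
tool_pos: [0.5632, 0.1874, 0.15]
eef_rot: [0.0, 0.985, -0.172, -0.0]
ft_force: [-1.0, -0.7, -0.5]
width: 0.449
grasp_force: 50.6
```

Request:
{"fn": "send_path", "kwargs": {"segments": [{"tz":0.0025}, {"tz":0.005}, {"tz":0.0075}, {"tz":0.01}, {"tz":0.01}]}}

```text
t: 15.38
tool_pos: [0.5633, 0.1874, 0.1461]
eef_rot: [0.0, 0.985, -0.172, -0.0]
ft_force: [0.1, -0.7, -0.5]
width: 0.447
grasp_force: 50.6
```

```bash
python3 st.py
```

```text
t 15.3833 pos [0.5633 0.1874 0.1461] yhead -109.76 tilt [-0.0003 -0.    ] w 38.01 gf 50.59818393085152 F [ 0.09 -0.72 -0.46] T [ 0.012  0.023 -0.002] q1,6 [0.1240269  2.03961695]
```

To row units: 0.01 m is 0.025, 0.008 m is 0.02.

Request:
{"fn": "send_path", "kwargs": {"segments": [{"tz":0.005}, {"tz":0.01}, {"tz":0.015}, {"tz":0.02}, {"tz":0.025}]}}

```text
t: 15.8
tool_pos: [0.5633, 0.1874, 0.136]
eef_rot: [0.0, 0.985, -0.172, -0.0]
ft_force: [0.1, -0.4, 0.5]
width: 0.449
grasp_force: 50.6
```

Request:
{"fn": "send_path", "kwargs": {"segments": [{"tz":0.005}, {"tz":0.01}, {"tz":0.015}, {"tz":0.02}, {"tz":0.025}]}}

```text
t: 16.22
tool_pos: [0.5633, 0.1874, 0.1261]
eef_rot: [0.0, 0.985, -0.172, -0.0]
ft_force: [-0.1, -0.1, 0.3]
width: 0.445
grasp_force: 50.6
```

Request:
{"fn": "send_path", "kwargs": {"segments": [{"tz":0.005}, {"tz":0.01}, {"tz":0.015}, {"tz":0.02}, {"tz":0.02}]}}

```text
t: 16.63
tool_pos: [0.5632, 0.1874, 0.1178]
eef_rot: [0.0, 0.985, -0.172, -0.0]
ft_force: [0.4, -0.0, -0.4]
width: 0.447
grasp_force: 50.6
```

```bash
python3 st.py
```

```text
t 16.6333 pos [0.5632 0.1874 0.1178] yhead -109.76 tilt [-0.0007 -0.0001] w 37.99 gf 50.59860570821911 F [ 0.35 -0.01 -0.37] T [-0.015  0.014 -0.065] q1,6 [0.1239764  2.03960249]
```

Expected seat is at a TCP height of about 0.114. I'll take 1 mm steps and watch Fz.

To row units: 0.002 m is 0.005, 0.001 m is 0.0025.

Request:
{"fn": "send_path", "kwargs": {"segments": [{"tz":0.0025}, {"tz":0.005}, {"tz":0.005}]}}

```text
t: 16.88
tool_pos: [0.5633, 0.1874, 0.1161]
eef_rot: [0.0, 0.985, -0.172, -0.0]
ft_force: [0.2, -0.3, -1.1]
width: 0.446
grasp_force: 50.6
```

Request:
{"fn": "send_path", "kwargs": {"segments": [{"tz":0.0013}, {"tz":0.0025}, {"tz":0.0025}]}}

```text
t: 17.13
tool_pos: [0.5633, 0.1874, 0.1152]
eef_rot: [0.0, 0.985, -0.172, 0.0]
ft_force: [0.4, 0.1, 0.4]
width: 0.446
grasp_force: 50.6
```

Request:
{"fn": "send_path", "kwargs": {"segments": [{"tz":0.0013}, {"tz":0.0013}]}}

```text
t: 17.3
tool_pos: [0.5633, 0.1874, 0.1147]
eef_rot: [-0.0, 0.985, -0.172, -0.0]
ft_force: [-0.3, 0.4, -0.0]
width: 0.444
grasp_force: 50.6
```

```bash
python3 st.py
```

```text
t 17.3 pos [0.5633 0.1874 0.1147] yhead -109.76 tilt [-0.  0.] w 37.77 gf 50.595688400790095 F [-0.29  0.4  -0.01] T [-0.007  0.008  0.005] q1,6 [0.12396487 2.03960503]
```

To row units: 0.0005 m is 0.0013.

Request:
{"fn": "send_path", "kwargs": {"segments": [{"tz":0.0013}, {"tz":0.0013}]}}

```text
t: 17.47
tool_pos: [0.5633, 0.1874, 0.1142]
eef_rot: [0.0, 0.985, -0.172, 0.0]
ft_force: [-1.3, 0.5, -0.2]
width: 0.446
grasp_force: 50.6
```

Request:
{"fn": "send_path", "kwargs": {"segments": [{"tz":0.0013}, {"tz":0.0013}]}}

```text
t: 17.63
tool_pos: [0.5634, 0.1874, 0.114]
eef_rot: [0.0, 0.985, -0.172, 0.0]
ft_force: [-1.6, -0.6, 2.2]
width: 0.444
grasp_force: 50.9
```

Request:
{"fn": "send_path", "kwargs": {"segments": [{"tz":0.0013}, {"tz":0.0013}]}}

```text
t: 17.8
tool_pos: [0.5634, 0.1874, 0.114]
eef_rot: [-0.0, 0.985, -0.172, 0.0]
ft_force: [-3.1, -0.5, 6.0]
width: 0.447
grasp_force: 51.4
```

```bash
python3 st.py
```

```text
t 17.8 pos [0.5634 0.1874 0.114 ] yhead -109.75 tilt [ 0.0004 -0.    ] w 37.99 gf 51.352933114394546 F [-3.07 -0.5   5.99] T [-0.122  0.549 -0.014] q1,6 [0.12404861 2.03964939]
```

Contact came at the expected height, with about 6 N on the wrist. Let it settle and check once by picture.

Request:
{"fn": "send_path", "kwargs": {"segments": [{}, {}, {}, {}, {}]}}

```text
t: 18.22
tool_pos: [0.5634, 0.1874, 0.114]
eef_rot: [-0.0, 0.985, -0.172, 0.0]
ft_force: [-3.2, -1.4, 6.3]
width: 0.444
grasp_force: 51.3
```

```bash
python3 st.py; python3 - <<'E'
from m import *
s=snapshot("wrist"); cv2.imwrite("pics/w5.png",cv2.resize(np.ascontiguousarray(s["pixels"][170:310,240:400,::-1]),None,fx=4,fy=4,interpolation=cv2.INTER_CUBIC))
E
python3 off.py
```

```text
t 18.2167 pos [0.5634 0.1874 0.114 ] yhead -109.75 tilt [ 0.0005 -0.    ] w 37.76 gf 51.34773435071111 F [-3.17 -1.35  6.28] T [-0.176  0.547  0.033] q1,6 [0.12408679 2.03964873]
collar x in tool: front 0.000948742096066952 back 0.021583358353400552 n 2625 z -0.018345274947745554
screw y in tool -0.002809581515158249 0.006031188438862955 [ 0.02595129  0.00158727 -0.01087693]
spindle hone-y range minus TCP [-0.0185  0.0173] 4099
```

View pics/w5.png

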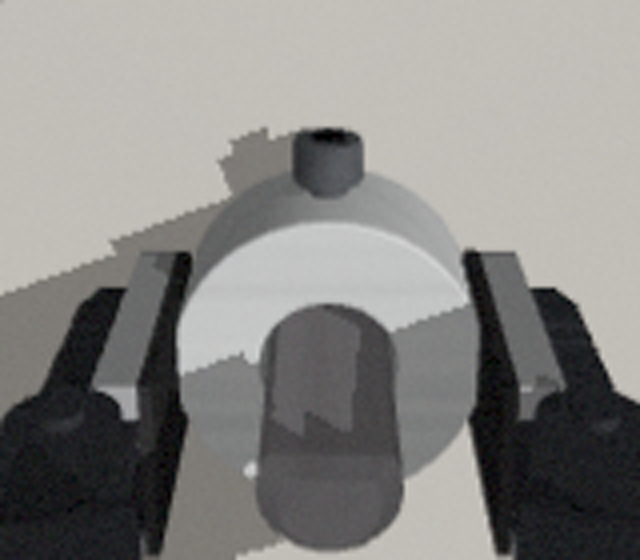

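The collar sits on the lap with the spindle through its bore. The flat and the screw (328,160) both face the front, and the pads hold both sides.

```bash
python3 -c "from workcell import close_job; print(close_job())"
```

```text
the job is handed in; nothing more can be done
None
```

The collar is seated on the lap with its screw and the spindle's flat facing the hone's front, still gripped and pressed down with about 6 N; the job is handed in, with no verdict returned.

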